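# Dock a sample vial and hold the probe in it

## Robot

A 7-joint arm with a two-finger parallel gripper is mounted at the origin on the work surface. World frame = base frame: x ahead of the robot, y to its left, z up, the work surface at z = 0. Lengths are in m, angles in rad, forces in N, time in s.
With the tool pointing down it reaches from about 0.4 to 0.875 m from the base axis. Payload 6.5 kg.
Tool frame: the origin (TCP) lies midway between the tips of the shut fingers; the grasp point (between the pads) lies 19 mm behind it (manip.grasp_offset is the distance from the TCP to the grasp point, in m); y points along the fingers, x is the direction in which the jaws open and shut, and the axes are right-handed (so a half turn about y gives the same grasp; the last joint's range is limited). The gripper opens to 85 mm and grips with 20 to 120 N. Pads are 22 mm wide; open, the fingers measure 114 mm over their backs; the gripper's body (76 mm by 85 mm) begins 54 mm behind the grasp point. The pads swing forward as they close: fully open they stand 13 mm farther back than shut.
Start: joints at [-0.066, 0.536, -0.004, 1.538, 0.003, 1.067, -0.071], TCP at [0.65, -0, 0.195] pointing down, gripper open.
Joint ranges: [-2.7, 2.7], [-0.37, 2.16], [-1.27, 1.26], [0.24, 2.4], [-1.31, 4.45], [0.19, 1.91], [-2.76, 2.76]. Speed limits (rad/s): [2.39, 2.39, 3.14, 3.14, 3.14, 3.14, 3.14].

## Interface

Orientations are given as a 3x3 rotation matrix whose columns are the frame's x, y, z axes.
In Python, from bench import manip gives the robot as it stands.
- The arm moves only by the tool carry_out, never from a script. Its arguments are lists of equal length, an entry for each row: "delta_pos": the shift along the tool's x, y, z in cm, a list of three; "turn": the turn about the tool's y in degrees. A call has 1 to 5 rows; each row shifts and turns the commanded pose from where the row before left it, along the tool's axes as they then stand; what a row does not reach is not made up. A row lasts 1/10 s, in which the tool goes at most 50 mm and 8.59 degrees, less where a joint would pass 70% of its speed; a pose out of reach is approached as far as the arm can. A call is refused whole if a number of a shift passes 5 or a number of a turn 8.59, either way. A call with a gripper value outside its range is refused whole. "claw" is the gripper's target within -1 to 1 (shut at 1, half-way at 0, fully open at -1), set as the call begins (left out, the last holds). The fingers move at their own pace and stop on an object; the grip force is fixed at half the most. Time passes only in rows, so rows that do not move let the fingers close. It gives the time, the measured TCP pose, the force and the opening at its end, in the units of the state.
- manip.get_state(): the state, without advancing time (a new reading comes with each control period).
- manip.get_image(name): name is "scene" or "side" or "wrist"; returns a dict with "color" (420x560x3 uint8, red, green, blue), "fx", "fy", "cx", "cy" (pixels), "eye" and "orientation" of the camera in the world. Camera axes: x right, y down, z forward; pixel columns grow to the right and rows downward; lengths in m; the calibration is good to about 2 mm. A picture is of the moment at which its call begins. There is no depth.
- manip.close_job(): hands the job in, once; it reports no verdict.
The state is a dict: "time": time; "joint_positions": joint angles; "qd": joint speeds; "effort": joint torques, N m; "eef_pos": TCP position; "tool_rot": TCP orientation; "wrist_force": force on the tool from outside, world axes, zero at the start; "torque": the same for the moment, N m; "opening": finger opening in m.
Only numpy, scipy, OpenCV 4.12 (cv2) and the standard library are available. Lean on these libraries where they do the work, as an engineer would, in place of code of your own. Each camera call takes 0.05 s, during which the arm holds its last target. There are 200 camera calls.

## Task

Slide the vial carriage along its channel under the bridge until it is fully home against the end stop, and only then press the black palm knob about 24 mm down, so that the probe dips into the vial, without ever pushing it near the bottom of its 38 mm travel. The knob springs back when let go, so finish while still holding it steadily at that depth; leave the other things on the bench where they are.

Things in the scene. Friction and masses are not known exactly. Their poses are not given: they have to be found in the camera images.
- dock (a point): point on the channel floor (8 mm above the bench) straight below the probe, fixed to the stand. z up; y runs along the channel to its open end, where the carriage enters; the end stop's face is 32 mm away towards -y. When the carriage is fully home the vial is centred over this point.
- stand: fixed probe stand, axes as dock, which is at (0, -90, 8) mm. Base 110 x 350 mm, y -165 to 185. Channel 47 mm wide between rails 10 mm wide, tops 20 mm above the bench. White bridge over the dock: 106 mm wide (x), 40 mm deep (y), 80 to 100 mm above the bench, a 28 mm collar on top up to 115 mm. Origin under the base.
- vial_mouth (a point): centre of the open mouth of the vial (26 mm outside, 21 mm bore, 28 mm deep) fixed in the carriage, 52 mm above the carriage's underside, so 60 mm above the bench in the channel. Axes as the carriage.
- carriage: loose aluminium carriage, about 0.25 kg, starts in the channel 70 to 130 mm short of home. Block 44 wide (x), 64 long (y), 22 mm high centred under the vial; from its +y end a tongue 22 wide, 10 mm high ends in an upright square post. Origin under the block's centre; axes as dock.
- post (a point): a point on the axis of the carriage's post (16 x 16 mm, top 70 mm above the bench), 53 mm above the bench and 110 mm from the vial's axis towards the channel's open end (+y). Grip the post from above, across either pair of sides, or push it; at home it is 110 mm from the probe's axis.
- palm_top (a point): centre of the flat top of the plunger's black mushroom-shaped palm knob (44 mm across, 15 mm thick), 170 mm above the bench when released, straight above dock. Below it a 12 mm stem runs through the bridge to a 6 mm steel probe; its tip is 8 mm above the mouth of a vial standing there.
- plunger (a joint): how far the plunger is pressed straight down, m: 0 released, 0.038 bottomed. Spring return: about 2 N to start it, rising 0.25 N per mm to about 8 N at 24 mm
- palm: the same knob with its stem and probe, as a solid; origin at the centre of the knob's underside, 15 mm below its top
- reagent: amber bottle 66 mm across, 150 mm tall, loose, stands near the probe stand, not part of the work; origin at the centre of its underside
- jar: small jar 44 mm across, 55 mm tall, loose, stands near the probe stand, not part of the work; origin at the centre of its underside
- dish: shut culture dish 90 mm across, 16 mm high, loose, stands near the probe stand, not part of the work; origin at the centre of its underside
- beaker: open glass beaker 68 mm across, 85 mm tall, loose, stands near the probe stand, not part of the work; origin at the centre of its underside
- tweezers: flat steel tweezers 110 mm long (along y), 8 mm wide, 10 mm high, loose, stands near the probe stand, not part of the work; origin at the centre of its underside
- timer: white pocket timer 50 x 65 x 18 mm, loose, stands near the probe stand, not part of the work; origin at the centre of its underside
Mind the look-alikes: they are no part of the job. What is shaped like the carriage but red is not meant.

How it is judged:
On the way, in this order (a step that is already met when the one before it is completed fails the run):
1. the carriage is home against the stop, vial under the probe, with the knob still up (horizontal distance between vial_mouth and dock below 0.0045 m and z of vial_mouth in the frame of dock between 0.047 and 0.056 m and angle between vial_mouth's own z axis and vertical below 0.08 rad and value of joint plunger below 0.004 m), for 0.2 s.
2. the knob is pressed about 24 mm, the carriage still home (horizontal distance between vial_mouth and dock below 0.0045 m and z of vial_mouth in the frame of dock between 0.047 and 0.056 m and angle between vial_mouth's own z axis and vertical below 0.08 rad and value of joint plunger between 0.02 and 0.028 m), for 0.3 s.
At the end, for the whole second after the job is handed in: The program ends while the robot holds the knob: for the last second the plunger is 20 to 28 mm down and still (under 10 mm/s), the robot pressing the knob with over 3 N, the vial's mouth within 4.5 mm of the probe's axis and the carriage flat in its channel (all of step 2 and contact force between any of the fingers, the arm and palm above 3 N and velocity of joint plunger between -0.01 and 0.01 m/s); the arm keeps its last pose, push and grip.
It fails at once if the plunger is pushed more than 32 mm down (value of joint plunger above 0.032 m).
It fails at once if the knob is pressed (over 10 mm) while the vial is not under the probe (value of joint plunger above 0.01 m and horizontal distance between vial_mouth and dock above 0.006 m).
It fails at once if another thing on the bench is moved by more than 25 mm (distance of any of reagent, jar, dish, beaker, tweezers, timer from where it was at the start of the episode above 0.025 m).
It also fails if it takes over 48 s, if anything falls off the work surface, if the arm or the gripper's body presses on something with over 40 N, if the wrist force passes 120 N, or if a joint passes its speed limit or range.

## Working session

There is one attempt and no reset: what is moved stays moved. The work goes in short steps, Python scripts to look and compute and a tool call to move; the robot and the scene stay as the last step left them, time stands still between calls to the robot, and variables do not carry over. Pictures are saved under pics/ and viewed, about 8 in all and at most 12, crops included, and the job is handed in when it is done.

Besides the shell and the picture viewer there is one more tool, called after "Emit:" in YAML: its name, and indented under it one key for each argument. carry_out: Moves the arm, as the interface text tells. Its arguments: {"type":"object","properties":{"delta_pos":{"type":"array"},"turn":{"type":"array"},"claw":{"type":"number"}},"required":["delta_pos","turn"]}

```bash
mkdir -p pics
cat > h.py <<'E'
import numpy as np, cv2, pickle
from bench import manip
def grab(n,tag):
    im=manip.get_image(n); pickle.dump(im,open(f'pics/{tag}.pkl','wb'))
    cv2.imwrite(f'pics/{tag}.png',cv2.cvtColor(im['color'],cv2.COLOR_RGB2BGR)); return im
def load(tag): return pickle.load(open(f'pics/{tag}.pkl','rb'))
def ray(im,u,v):
    d=np.array([(u-im['cx'])/im['fx'],(v-im['cy'])/im['fy'],1.]); d=np.array(im['orientation'])@d
    return np.array(im['eye']),d
def plane(im,u,v,z):
    e,d=ray(im,u,v); return e+d*(z-e[2])/d[2]
def proj(im,p):
    c=np.array(im['orientation']).T@(np.array(p)-np.array(im['eye'])); return np.array([im['fx']*c[0]/c[2]+im['cx'],im['fy']*c[1]/c[2]+im['cy']])
def two(a,pa,b,pb):
    e1,d1=ray(a,*pa);e2,d2=ray(b,*pb)
    s=np.linalg.lstsq(np.c_[d1,-d2],e2-e1,rcond=None)[0]
    p,q=e1+d1*s[0],e2+d2*s[1]; return (p+q)/2,np.linalg.norm(p-q)
E
python3 - <<'E'
from h import *
for n in ('scene','side','wrist'):
    im=grab(n,n+'0'); print(n,im['eye'],np.round(im['orientation'],3).tolist(),im['fx'])
a=[cv2.imread(f'pics/{n}0.png') for n in('scene','side')]
s=manip.get_state(); print(s)
E
```

```text
scene [ 1.02186085 -0.37657591  0.79858402] [[0.714, 0.501, -0.489], [0.7, -0.507, 0.503], [0.005, -0.701, -0.713]] 461.2846328098864
side [ 0.22141837 -0.63129019  0.96034593] [[0.887, -0.344, 0.309], [-0.462, -0.634, 0.62], [-0.017, -0.692, -0.721]] 493.90126743332314
wrist [0.65016567 0.08055367 0.37339248] [[1.0, -0.0, -0.002], [-0.001, -0.951, -0.31], [-0.002, 0.31, -0.951]] 316.5488833336408
{'time': 0.15, 'joint_positions': array([-0.06620365,  0.53700592, -0.00446146,  1.53864922,  0.00259576,
        1.06730858, -0.0711635 ]), 'qd': array([ 0.00036833, -0.00233834, -0.00071223, -0.00471991,  0.00040648,
        0.00034295, -0.00014466]), 'effort': array([ 1.61238928e-03, -5.83780539e+01,  1.04997531e+00, -2.59348226e+01,
        1.25170653e-02,  6.47799578e-03, -7.88314480e-06]), 'eef_pos': array([6.49456104e-01, 5.51241673e-06, 1.94704048e-01]), 'tool_rot': array([[ 9.99999063e-01, -1.36251967e-03, -1.29213687e-04],
       [ 1.29095431e-04, -8.68794138e-05,  9.99999988e-01],
       [-1.36253088e-03, -9.99999068e-01, -8.67034373e-05]]), 'wrist_force': array([ 0.30099835, -0.22764537,  0.14333481]), 'torque': array([-0.03318339, -0.08278985,  0.01631368]), 'opening': 0.08539578688737749}
```

View pics/scene0.png

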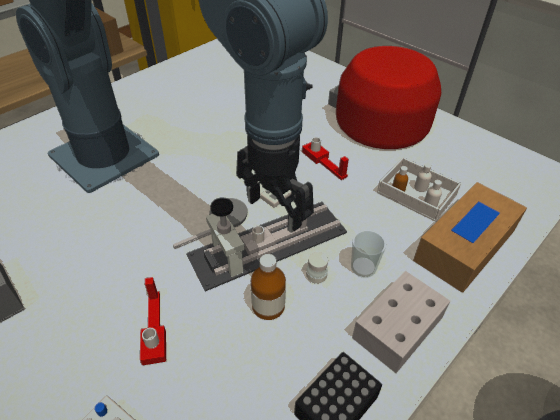

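View pics/side0.png

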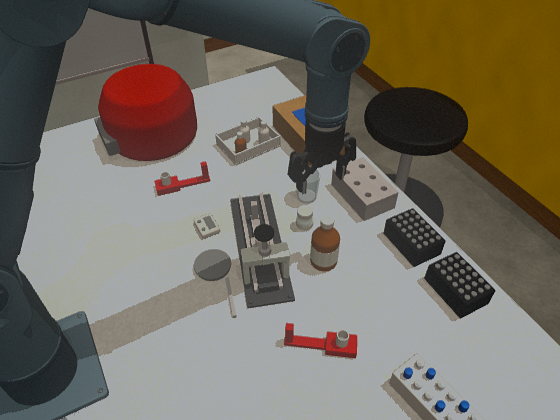

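The knob is at scene (222,207) and side (263,233). The stand sits below it, with the grey carriage in the channel near scene (258,232). Two red look-alikes are at scene (152,335) and (325,155). I'll check this in a close crop.

Run:
```python
import cv2,numpy as np
a=cv2.imread('pics/scene0.png')[185:295,170:360]; b=cv2.imread('pics/side0.png')[175:315,185:345]; c=cv2.imread('pics/wrist0.png')
f=lambda i,w,h:cv2.resize(i,(w,h),interpolation=cv2.INTER_CUBIC)
top=np.hstack([f(a,418,242),f(b,380,332)[:242] if 0 else f(b,277,242)])
cv2.imwrite('pics/crop1.png',np.hstack([np.vstack([f(a,456,264),f(b,384,336)[:, :384] if 0 else cv2.copyMakeBorder(f(b,384,336),0,0,0,72,0)]),cv2.copyMakeBorder(f(c,344,258),0,342,0,0,0)]))
```

```text
(no output)
```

View pics/crop1.png

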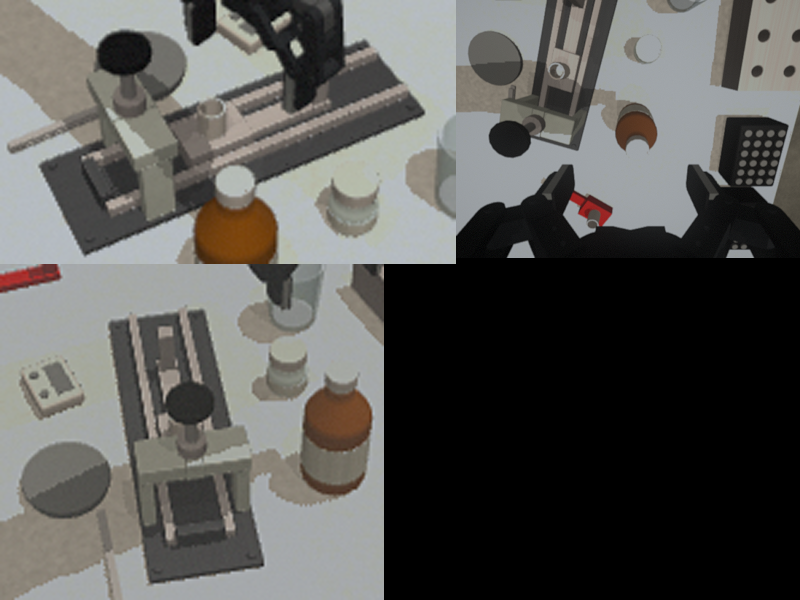

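The crop shows the grey carriage in the channel: its vial is at scene (258,228) and its post at about side (254,203). The red ones are excluded. Next I compute the stand's pose.

Run:
```python
from h import *
S,D,W=load('scene0'),load('side0'),load('wrist0')
sc=lambda x,y:(170+x/2.4,185+y/2.4); sd=lambda x,y:(185+x/2.4,175+(y-264)/2.4)
A=[plane(S,*sc(*p),.008)for p in[(42,162),(85,252),(425,112),(375,42)]]
B=[plane(D,*sd(*p),.008)for p in[(150,580),(262,563),(205,311),(110,322)]]
for a,b in zip(A,B): print(a.round(4),b.round(4))
for C in(A,B):
    c=[p[:2] for p in C]; l=((c[3]+c[2])-(c[0]+c[1]))/2; print('len',np.linalg.norm(l),'wid',np.linalg.norm(c[1]-c[0]),np.linalg.norm(c[2]-c[3]),'ang y',np.degrees(np.arctan2(l[1],l[0])),'mid',np.mean(c,0))
# knob: dark mask blob
for n,im,(u,v) in(('S',S,(222,207)),('D',D,(263,233))):
    g=im['color'].max(2); m=(g<45).astype(np.uint8); nl,lab,st,ce=cv2.connectedComponentsWithStats(m); k=lab[v,u]; print(n,st[k],ce[k])
    c,_=cv2.findContours((lab==k).astype(np.uint8),0,1); print(cv2.fitEllipse(c[0]), plane(im,*ce[k],.1625))
    globals()['k'+n]=ce[k]
print('knob',two(S,kS,D,kD))
print('vial S',plane(S,*sc(212,104),.06))
print('vial W',plane(W,(559-456)*560/344,72*420/258,.06))
print('post D',plane(D,*sd(166,330),.07))
```

```text
[ 0.4391 -0.0529  0.008 ] [ 0.4374 -0.0589  0.008 ]
[ 0.5432 -0.088   0.008 ] [ 0.5388 -0.092   0.008 ]
[0.6502 0.2414 0.008 ] [0.647  0.2344 0.008 ]
[0.5552 0.2806 0.008 ] [0.5441 0.2702 0.008 ]
len 0.34974407118878265 wid 0.109827545104474 0.10281643078322493 ang y 71.39914715783792 mid [0.54690427 0.09527717]
len 0.3448756160586329 wid 0.10666936376338185 0.10896461778067443 ang y 71.85275329740543 mid [0.54184724 0.08842137]
S [211 199  22  17 315] [221.58095238 206.91111111]
((221.58848571777344, 206.90847778320312), (16.728252410888672, 21.886648178100586), 84.46947479248047) [5.10007925e-01 2.50029225e-04 1.62500000e-01]
D [     0      0    560    420 218649] [277.18250255 212.90533686]Traceback (most recent call last):
  File "<stdin>", line 12, in <module>
cv2.error: OpenCV(4.12.0) /io/opencv/modules/imgproc/src/shapedescr.cpp:361: error: (-201:Incorrect size of input array) There should be at least 5 points to fit the ellipse in function 'fitEllipseNoDirect'
```

Run:
```python
from h import *
S,D,W=load('scene0'),load('side0'),load('wrist0')
sc=lambda x,y:(170+x/2.4,185+y/2.4); sd=lambda x,y:(185+x/2.4,175+(y-264)/2.4)
r=D['color'][222:246,250:278].max(2); m=(r<50).astype(np.uint8); n,lab,st,ce=cv2.connectedComponentsWithStats(m); k=1+st[1:,4].argmax(); kD=ce[k]+[250,222]; print(st[k],kD,plane(D,*kD,.1625))
kS=(221.58,206.91)
print('knob',two(S,kS,D,kD))
v1=sc(212,104); v2=((559-456)*560/344,72*420/258)
print('vial S',plane(S,*v1,.06),'W',plane(W,*v2,.06),two(S,v1,W,v2))
print('post D',plane(D,*sd(166,330),.07))
a=np.radians(71.6);y=np.array([np.cos(a),np.sin(a)]);x=np.array([y[1],-y[0]])
for nm,p in(('vial',plane(S,*v1,.06)),('post',plane(D,*sd(166,330),.07)),('knob',two(S,kS,D,kD)[0]),('mid',np.array([.5444,.0919]))):
    q=p[:2]-[.511,-.001]; print(nm,q@x,q@y)
```

```text
[  4   2  20  18 256] [263.6953125 232.75     ] [ 0.51206905 -0.0022148   0.1625    ]
knob (array([ 0.51169794, -0.00178748,  0.16375979]), np.float64(0.002253264555603256))
vial S [0.53278835 0.07402573 0.06      ] W [0.53918493 0.06976948 0.06      ] (array([0.54036864, 0.06927638, 0.06844403]), np.float64(0.003732667421135824))
post D [0.57014656 0.17239136 0.07      ]
vial -0.0030073623196851546 0.0780675894696437
post 0.0013919328261416024 0.18319645764711115
knob 0.0009108244853624809 -0.0005269210523951505
mid 0.002368663256540346 0.09869325931580694
```

Emit:
carry_out:
  delta_pos:
    - [-1.6, 0, 3.5]
    - [-1.6, 0, 3.5]
    - [-1.6, 0, 3.5]
    - [-1.6, 0, 3.5]
    - [-1.5, 0, 3.4]
  turn: [0, 0, 0, 0, 0]

```text
time: 0.65
eef_pos: [0.5699, 0.1754, 0.1951]
tool_rot: [[1.0, -0.001, -0.0], [0.0, -0.0, 1.0], [-0.001, -1.0, -0.0]]
wrist_force: [1.0, 0.9, -0.5]
opening: 0.0855
```

Emit:
carry_out:
  delta_pos:
    - [0, 0, 0]
    - [0, 0, 0]
    - [0, 0, 0]
    - [0, 0, 0]
    - [0, 0, 0]
  turn: [6.2, 6.2, 6.0, 0, 0]

```text
time: 1.15
eef_pos: [0.5708, 0.174, 0.1952]
tool_rot: [[0.95, -0.0, 0.313], [-0.313, -0.0, 0.95], [-0.0, -1.0, -0.0]]
wrist_force: [-0.3, -0.3, -0.7]
opening: 0.0856
```

Run:
```python
from h import *
S=load('scene0')
a=np.radians(71.6);y=np.array([np.cos(a),np.sin(a)]);x=np.array([y[1],-y[0]])
for n,u,v,z in(('bottle cap',268,262,.15),('jar',319,257,.055),('beaker rim',368,240,.085)):
    q=plane(S,u,v,z)[:2]-[.5115,-.0015];print(n,q@x,q@y)
a=grab('wrist','w1');b=grab('side','d1');c=grab('scene','s1')
cr=[cv2.imread(f'pics/{t}.png') for t in('w1','d1','s1')]
f=lambda i,w,h:cv2.resize(i,(w,h),interpolation=cv2.INTER_CUBIC)
cv2.imwrite('pics/v1.png',np.hstack([f(cr[0],400,300),f(cr[1][150:300,190:390],400,300)])); cv2.imwrite('pics/v1.png',np.vstack([cv2.imread('pics/v1.png'),np.hstack([f(cr[2][180:300,180:340],400,300),np.zeros((300,400,3),np.uint8)])]))
s=manip.get_state();print(s['eef_pos'],s['tool_rot'].round(3),s['time'])
```

```text
bottle cap 0.150060011123769 0.025686402294671888
jar 0.11959565711845548 0.15677242219372026
beaker rim 0.14656381275126026 0.25401377385673857
[0.57095328 0.17390066 0.19530273] [[ 0.949 -0.     0.314]
 [-0.314 -0.     0.949]
 [-0.    -1.    -0.   ]] 1.3
```

View pics/v1.png

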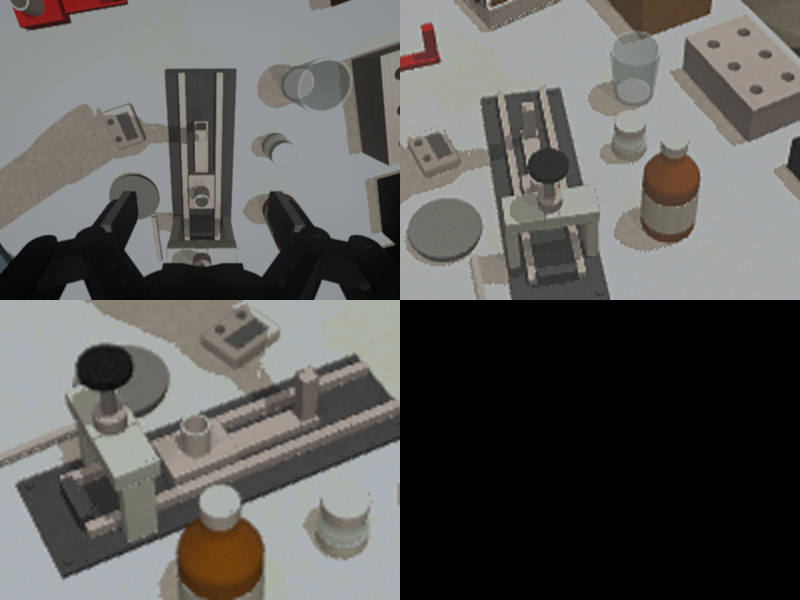

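The views are clear now. The post top is at scene (303,210), side (254,202) and wrist (281,174). The vial mouth is at scene (258,229) and wrist (281,268). Next I triangulate them.

Run:
```python
from h import *
S,D,W=load('s1'),load('d1'),load('w1')
a=np.radians(71.6);y=np.array([np.cos(a),np.sin(a)]);x=np.array([y[1],-y[0]])
pr=lambda n,p:print(n,p.round(4),((p[:2]-[.5115,-.0015])@np.c_[x,y]).round(4))
pt=(302.8,209.6),(254,202.5),(201.5*1.4,124*1.4)
for n,im,p in zip('SDW',(S,D,W),pt): pr('post '+n,plane(im,*p,.07))
pr('post2',two(S,pt[0],D,pt[1])[0]); pr('post2',two(W,pt[2],D,pt[1])[0])
pr('vial S',plane(S,258,229,.06)); pr('vial W',plane(W,281,268,.06))
# rail tops / base edges in the wrist
for u,v in((166,70),(236,70),(170,247)): pr('base',plane(W,u*1.4,v*1.4,.008))
```

```text
post S [0.5693 0.1756 0.07  ] [-0.0011  0.1862]
post D [0.5698 0.1726 0.07  ] [0.0003 0.1836]
post W [0.5748 0.1908 0.07  ] [-0.0006  0.2024]
post2 [0.5699 0.1741 0.0701] [0.    0.185]
post2 [0.5748 0.1872 0.0543] [0.0005 0.199 ]
vial S [0.5337 0.0722 0.06  ] [-0.0022  0.0769]
vial W [0.5394 0.088  0.06  ] [-0.0018  0.0938]
base [0.5453 0.2751 0.008 ] [-0.0552  0.2732]
base [0.6469 0.2416 0.008 ] [0.0518 0.2734]
base [ 0.4331 -0.037   0.008 ] [-0.0632 -0.0584]
```

Emit:
carry_out:
  delta_pos:
    - [-0.1, 4, 0]
    - [0, 4, 0]
    - [0, 4, 0]
    - [0, 3, 0]
    - [0, 1, 0]
  turn: [0, 0, 0, 0, 0]

```text
time: 1.8
eef_pos: [0.5676, 0.1734, 0.0322]
tool_rot: [[0.949, -0.005, 0.315], [-0.315, -0.002, 0.949], [-0.004, -1.0, -0.003]]
wrist_force: [-1.3, -0.3, 0.5]
opening: 0.0855
```

Emit:
carry_out:
  delta_pos:
    - [0, 0, 0]
    - [0, 0, 0]
    - [0, 0, 0]
    - [0, 0, 0]
    - [0, 0, 0]
  turn: [0, 0, 0, 0, 0]
  claw: 1

```text
time: 2.3
eef_pos: [0.5707, 0.1746, 0.0364]
tool_rot: [[0.949, 0.002, 0.316], [-0.316, 0.001, 0.949], [0.001, -1.0, 0.001]]
wrist_force: [0.1, -0.0, 0.2]
opening: 0.0125
```

Emit:
carry_out:
  delta_pos:
    - [0, 0, 0]
    - [0, 0, 0]
    - [0, 0, 0]
    - [0, 0, 0]
    - [0, 0, 0]
  turn: [0, 0, 0, 0, 0]

```text
time: 2.8
eef_pos: [0.57, 0.1743, 0.0354]
tool_rot: [[0.949, -0.0, 0.316], [-0.316, -0.0, 0.949], [-0.0, -1.0, -0.0]]
wrist_force: [-0.0, -0.1, 0.4]
opening: 0.0
```

The fingers shut fully, so the grasp missed. I'll look again.

Run:
```python
from h import *
for n,t in(('wrist','w2'),('side','d2'),('scene','s2')): grab(n,t)
cr=[cv2.imread(f'pics/{t}.png') for t in('w2','d2','s2')]
f=lambda i,w,h:cv2.resize(i,(w,h),interpolation=cv2.INTER_CUBIC)
cv2.imwrite('pics/v2.png',np.vstack([np.hstack([f(cr[0],400,300),f(cr[1][150:300,190:390],400,300)]),np.hstack([f(cr[2][180:300,180:340],400,300),f(cr[1][180:255,210:310],400,300)])]))
```

```text
(no output)
```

View pics/v2.png

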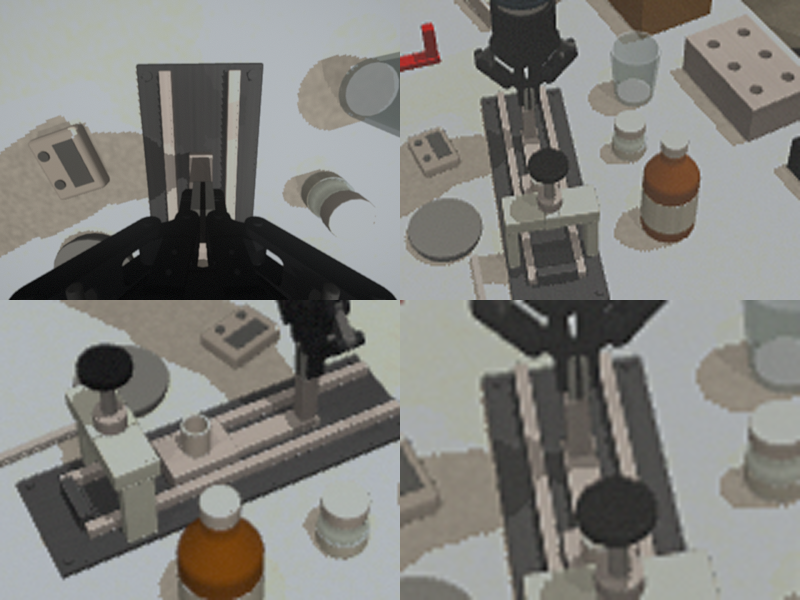

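Run:
```python
from h import *
c=[cv2.imread(f'pics/{t}.png') for t in('w2','d2','s2')]
f=lambda i,w,h:cv2.convertScaleAbs(cv2.resize(i,(w,h),interpolation=cv2.INTER_CUBIC),alpha=1.7,beta=15)
cv2.imwrite('pics/v3.png',np.hstack([f(c[0][200:400,215:355],420,600),np.vstack([f(c[1][175:235,225:300],375,300),f(c[2][175:235,265:340],375,300)])]))
print(manip.get_state()['opening'])
```

```text
-0.0002496776579400727
```

View pics/v3.png

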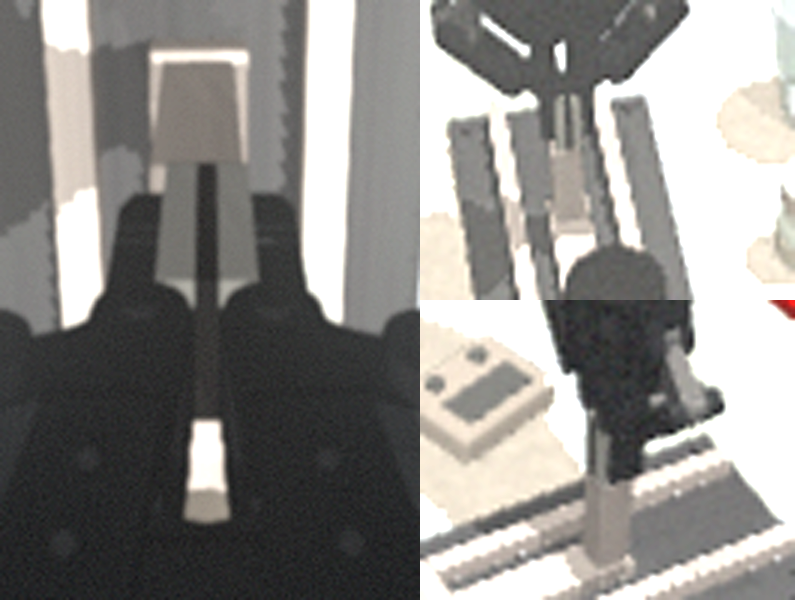

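Run:
```python
from h import *
s=manip.get_state();print(s['eef_pos'],s['time'],s['wrist_force'])
S,D,W=load('s2'),load('d2'),load('w2')
for z in(.008,.018,.035,.053,.07,.09):
    p=[.57,.174,z]; print(z,'S',((proj(S,p)-[265,175])*5+[420-0,300]).round(),'D',((proj(D,p)-[225,175])*5+[420,0]).round(),'W',((proj(W,p)-[215,200])*3).round())
print(W['eye'])
```

```text
[0.56999228 0.1743355  0.03534809] 2.95 [-0.7935479   0.40507905  0.89782826]
0.008 S [602. 570.] D [569. 219.] W [206.  81.]
0.018 S [603. 555.] D [569. 206.] W [206.  98.]
0.035 S [604. 530.] D [567. 183.] W [206. 129.]
0.053 S [606. 502.] D [566. 159.] W [206. 169.]
0.07 S [608. 476.] D [564. 136.] W [206. 214.]
0.09 S [610. 444.] D [562. 108.] W [206. 280.]
[0.59555851 0.25080708 0.21413167]
```

The pictures and the opening reading disagree. A 1 cm slide towards home will show whether the carriage follows.

Emit:
carry_out:
  delta_pos:
    - [0, 0, -0.4]
    - [0, 0, -0.4]
    - [0, 0, -0.4]
    - [0, 0, 0]
    - [0, 0, 0]
  turn: [0, 0, 0, 0, 0]

```text
time: 3.45
eef_pos: [0.5663, 0.1627, 0.0354]
tool_rot: [[0.949, 0.0, 0.316], [-0.316, 0.0, 0.949], [0.0, -1.0, 0.0]]
wrist_force: [-0.9, 0.2, -0.2]
opening: 0.0002
```

Run:
```python
from h import *
S=grab('scene','s3');W=grab('wrist','w3');D=grab('side','d3')
f=lambda c:cv2.cvtColor(c,cv2.COLOR_RGB2GRAY)
A,B=f(load('s2')['color']),f(S['color'])
t=A[215:245,245:272]; r=cv2.matchTemplate(B[205:260,225:300],t,cv2.TM_CCOEFF_NORMED); _,m,_,l=cv2.minMaxLoc(r); print('vial template shift',l[0]-20,l[1]-10,m)
print('expected shift for -12mm',proj(S,[.5315-.0038,.0698-.0114,.06])-proj(S,[.5315,.0698,.06]))
s=manip.get_state();print(s['eef_pos'],s['wrist_force'],s['opening'],s['time'])
```

```text
vial template shift 0 0 0.9563254714012146
expected shift for -12mm [-5.07407939  1.89449663]
[0.56628973 0.16313454 0.03540232] [-0.50678033 -0.4447107   0.26153617] -0.00021992613175825666 3.6
```

Run:
```python
from h import *
c=[cv2.imread(f'pics/{t}.png') for t in('w3','d3','s3')]
f=lambda i,w,h:cv2.convertScaleAbs(cv2.resize(i,(w,h),interpolation=cv2.INTER_CUBIC),alpha=1.7,beta=15)
cv2.imwrite('pics/v4.png',np.hstack([f(c[0][200:400,215:355],420,600),np.vstack([f(c[1][175:235,225:300],375,300),f(c[2][175:235,265:340],375,300)])]))
S,D,W=load('s3'),load('d3'),load('w3')
for z in(.035,.05,.07,.09):
    p=[.5663,.1631,z]; print(z,'S',((proj(S,p)-[265,175])*5+[420-0,300]).round(),'D',((proj(D,p)-[225,175])*5+[420,0]).round(),'W',((proj(W,p)-[215,200])*3).round())
```

```text
0.035 S [582. 538.] D [570. 199.] W [205. 127.]
0.05 S [583. 515.] D [569. 179.] W [205. 160.]
0.07 S [585. 484.] D [567. 152.] W [205. 212.]
0.09 S [587. 452.] D [565. 124.] W [205. 278.]
```

View pics/v4.png

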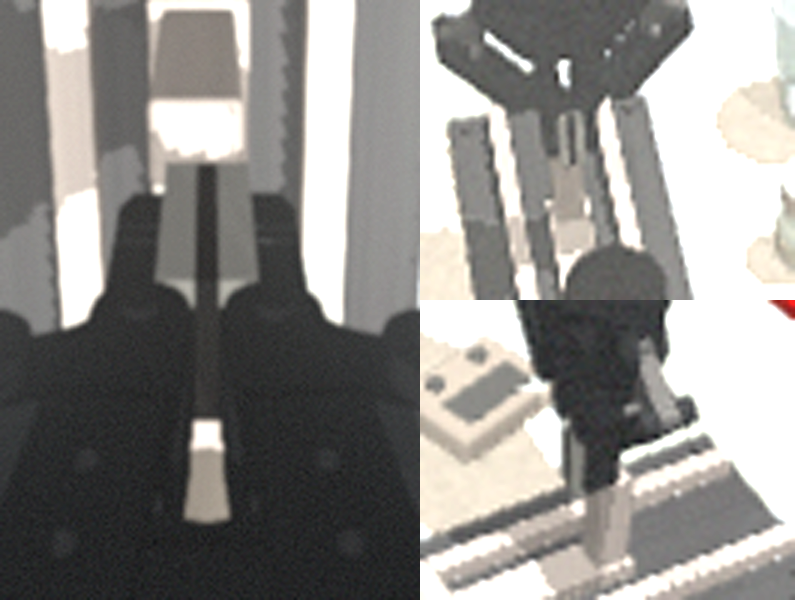

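The fingertips sit about 35 mm higher than the reported TCP height: they show at z≈0.07 while the state says 0.035. That explains why they closed above the post. I'll open, go back 12 mm and descend 25 mm with the force watched.

Emit:
carry_out:
  delta_pos:
    - [0, 0, 0.4]
    - [0, 0, 0.4]
    - [0, 0, 0.4]
    - [0, 0, 0]
    - [0, 0, 0]
  turn: [0, 0, 0, 0, 0]
  claw: -1

```text
time: 4.1
eef_pos: [0.57, 0.1745, 0.0353]
tool_rot: [[0.949, -0.0, 0.315], [-0.315, -0.0, 0.949], [0.0, -1.0, -0.0]]
wrist_force: [-0.2, -1.0, 0.7]
opening: 0.0725
```

Emit:
carry_out:
  delta_pos:
    - [0, 0, 0]
    - [0, 0, 0]
    - [0, 0.8, 0]
    - [0, 0.8, 0]
    - [0, 0, 0]
  turn: [0, 0, 0, 0, 0]

```text
time: 4.6
eef_pos: [0.5687, 0.1738, 0.0177]
tool_rot: [[0.949, -0.003, 0.316], [-0.316, -0.001, 0.949], [-0.002, -1.0, -0.002]]
wrist_force: [0.4, -0.1, 0.0]
opening: 0.0853
```

Emit:
carry_out:
  delta_pos:
    - [0, 0.3, 0]
    - [0, 0.3, 0]
    - [0, 0.3, 0]
    - [0, 0, 0]
    - [0, 0, 0]
  turn: [0, 0, 0, 0, 0]

```text
time: 5.1
eef_pos: [0.57, 0.1743, 0.0104]
tool_rot: [[0.949, -0.0, 0.316], [-0.316, -0.0, 0.949], [-0.0, -1.0, -0.0]]
wrist_force: [0.4, 0.6, -0.7]
opening: 0.0851
```

Emit:
carry_out:
  delta_pos:
    - [0, 0, 0]
    - [0, 0, 0]
    - [0, 0, 0]
    - [0, 0, 0]
    - [0, 0, 0]
  turn: [0, 0, 0, 0, 0]
  claw: 1

```text
time: 5.6
eef_pos: [0.5702, 0.1744, 0.0107]
tool_rot: [[0.949, 0.0, 0.316], [-0.316, 0.0, 0.949], [0.0, -1.0, 0.0]]
wrist_force: [-0.2, 0.4, 0.4]
opening: 0.0146
```

Emit:
carry_out:
  delta_pos:
    - [0, 0, 0]
    - [0, 0, 0]
    - [0, 0, 0]
    - [0, 0, 0]
    - [0, 0, 0]
  turn: [0, 0, 0, 0, 0]

```text
time: 6.1
eef_pos: [0.5702, 0.1745, 0.0106]
tool_rot: [[0.949, 0.0, 0.316], [-0.316, 0.0, 0.949], [0.0, -1.0, 0.0]]
wrist_force: [-0.7, 0.1, 4.5]
opening: 0.0146
```

The post is gripped this time. Now I slide it towards home.

Emit:
carry_out:
  delta_pos:
    - [0, 0, -1.3]
    - [0, 0, -1.5]
    - [0, 0, -1.5]
    - [0, 0, -1.5]
    - [0, 0, -1.0]
  turn: [0, 0, 0, 0, 0]

```text
time: 6.6
eef_pos: [0.5482, 0.1077, 0.0106]
tool_rot: [[0.948, 0.0, 0.317], [-0.317, -0.0, 0.948], [0.0, -1.0, -0.0]]
wrist_force: [1.6, 3.6, 3.2]
opening: 0.015
```

Emit:
carry_out:
  delta_pos:
    - [0, 0, -0.1]
    - [0, 0, -0.1]
    - [0, 0, -0.1]
    - [0, 0, 0]
    - [0, 0, 0]
  turn: [0, 0, 0, 0, 0]

```text
time: 7.1
eef_pos: [0.5478, 0.1059, 0.0106]
tool_rot: [[0.949, 0.0, 0.316], [-0.316, -0.001, 0.949], [0.0, -1.0, -0.001]]
wrist_force: [-0.1, -0.6, 6.0]
opening: 0.015
```

Emit:
carry_out:
  delta_pos:
    - [0, 0, -0.1]
    - [0, 0, -0.1]
    - [0, 0, 0]
    - [0, 0, 0]
  turn: [0, 0, 0, 0]

```text
time: 7.5
eef_pos: [0.5474, 0.1056, 0.0106]
tool_rot: [[0.949, 0.001, 0.315], [-0.315, 0.001, 0.949], [0.001, -1.0, 0.001]]
wrist_force: [1.7, 4.5, 5.9]
opening: 0.0149
```

Emit:
carry_out:
  delta_pos:
    - [0, 0, -0.1]
    - [0, 0, -0.1]
    - [0, 0, 0]
    - [0, 0, 0]
  turn: [0, 0, 0, 0]

```text
time: 7.9
eef_pos: [0.5465, 0.1037, 0.0105]
tool_rot: [[0.949, 0.0, 0.315], [-0.315, 0.001, 0.949], [0.0, -1.0, 0.001]]
wrist_force: [1.9, 4.2, 5.9]
opening: 0.0147
```

Emit:
carry_out:
  delta_pos:
    - [0, 0, -0.1]
    - [0, 0, -0.1]
    - [0, 0, 0]
    - [0, 0, 0]
  turn: [0, 0, 0, 0]

```text
time: 8.3
eef_pos: [0.5462, 0.103, 0.0106]
tool_rot: [[0.949, 0.001, 0.314], [-0.314, 0.002, 0.949], [0.001, -1.0, 0.002]]
wrist_force: [3.2, 6.4, 4.8]
opening: 0.0152
```

Emit:
carry_out:
  delta_pos:
    - [0, 0, -0.1]
    - [0, 0, -0.1]
    - [0, 0, 0]
    - [0, 0, 0]
  turn: [0, 0, 0, 0]

```text
time: 8.7
eef_pos: [0.5459, 0.1031, 0.0107]
tool_rot: [[0.95, 0.002, 0.313], [-0.313, 0.004, 0.95], [0.001, -1.0, 0.004]]
wrist_force: [2.5, 10.9, 3.0]
opening: 0.0145
```

Run:
```python
from h import *
S=grab('scene','s4');D=grab('side','d4')
c=[cv2.imread(f'pics/{t}.png') for t in('d4','s4')]
f=lambda i,w,h:cv2.convertScaleAbs(cv2.resize(i,(w,h),interpolation=cv2.INTER_CUBIC),alpha=1.4,beta=10)
cv2.imwrite('pics/v5.png',np.hstack([f(c[0][210:300,220:310],400,400),f(c[1][190:280,185:275],400,400)]))
for z in(.06,.17):
    p=[.5115,-.0015,z]; print('S',((proj(S,p)-[185,190])*400/90+[400,0]).round())
```

```text
S [579. 232.]
S [560.  67.]
```

View pics/v5.png

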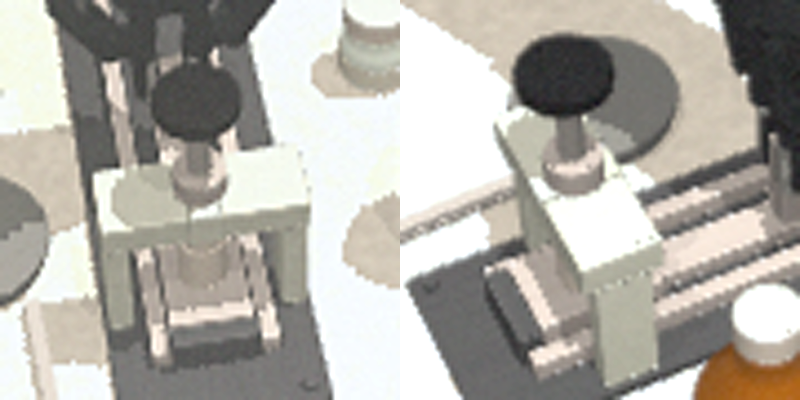

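The carriage block is seated on the dark stop, with the vial under the collar. The push force rose from 7 to 11 N without motion, so it is home. I release and lift.

Emit:
carry_out:
  delta_pos:
    - [0, 0, 0]
    - [0, 0, 0]
    - [0, 0, 0]
    - [0, 0, 0]
    - [0, 0, 0]
  turn: [0, 0, 0, 0, 0]
  claw: -1

```text
time: 9.3
eef_pos: [0.5447, 0.0987, 0.0101]
tool_rot: [[0.949, -0.001, 0.316], [-0.316, -0.001, 0.949], [-0.001, -1.0, -0.001]]
wrist_force: [0.1, 0.2, 0.6]
opening: 0.0844
```

Emit:
carry_out:
  delta_pos:
    - [0, -2, 0]
    - [0, -4, 0]
    - [0, -4, 0]
    - [0, -4, 0]
    - [0, -4.5, 0]
  turn: [0, 0, 0, 0, 0]

```text
time: 9.8
eef_pos: [0.5442, 0.0989, 0.1965]
tool_rot: [[0.949, -0.001, 0.316], [-0.316, -0.001, 0.949], [-0.001, -1.0, -0.001]]
wrist_force: [0.7, 0.2, -0.0]
opening: 0.0855
```

Emit:
carry_out:
  delta_pos:
    - [0, 0, 0]
    - [0, 0, 0]
    - [0, 0, 0]
    - [0, 0, 0]
    - [0, 0, 0]
  turn: [0, 0, 0, 0, 0]
  claw: 1

```text
time: 10.3
eef_pos: [0.5443, 0.0991, 0.1941]
tool_rot: [[0.949, -0.002, 0.316], [-0.316, -0.001, 0.949], [-0.002, -1.0, -0.001]]
wrist_force: [0.2, -0.0, -1.0]
opening: 0.0124
```

Run:
```python
from h import *
S=grab('scene','s5');D=grab('side','d5')
s=manip.get_state();print(s['eef_pos'],s['opening'],s['wrist_force'],s['tool_rot'].round(3))
R=s['tool_rot'];print('to knob in tool cm',100*R.T@(np.array([.5115,-.0015,s['eef_pos'][2]])-s['eef_pos']))
c=[cv2.imread(f'pics/{t}.png') for t in('d5','s5')]
f=lambda i,w,h:cv2.convertScaleAbs(cv2.resize(i,(w,h),interpolation=cv2.INTER_CUBIC),alpha=1.4,beta=10)
cv2.imwrite('pics/v6.png',np.hstack([f(c[0][170:300,220:320],400,520),f(c[1][130:260,190:290],400,520)]))
for z in(.19,.21,.23,.25):
    p=[*s['eef_pos'][:2],z]; print(z,'S',((proj(S,p)-[190,130])*4+[400,0]).round(),'D',((proj(D,p)-[220,170])*4).round())
```

```text
[0.54466392 0.09922808 0.19456052] 8.843116816395618e-05 [0.87667417 0.03061339 1.12642961] [[ 0.949 -0.001  0.316]
 [-0.316 -0.     0.949]
 [-0.001 -1.    -0.001]]
to knob in tool cm [ 3.27971922e-02  8.88103711e-03 -1.06046571e+01]
0.19 S [721. 202.] D [144.  78.]
0.21 S [721. 171.] D [142.  52.]
0.23 S [721. 139.] D [141.  25.]
0.25 S [721. 106.] D [139.  -2.]
```

View pics/v6.png

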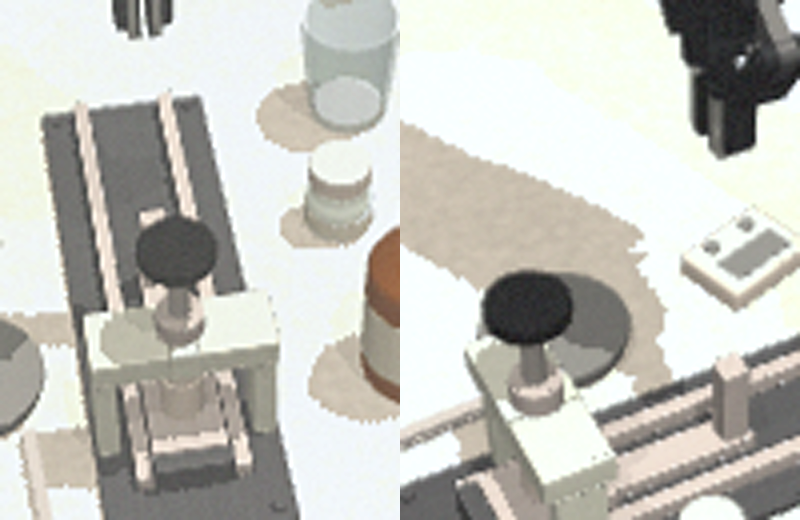

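The fingertips show at z≈0.225 against a state value of 0.195, so the offset is about 30 mm. The carriage is still home. I move over the knob and come down slowly, watching the force.

Emit:
carry_out:
  delta_pos:
    - [0, 0, -2.6]
    - [0, 0, -4]
    - [0, 0, -4]
    - [0, 0, 0]
    - [0, 0, 0]
  turn: [0, 0, 0, 0, 0]

```text
time: 10.9
eef_pos: [0.5115, -0.0019, 0.1953]
tool_rot: [[0.948, -0.0, 0.318], [-0.318, 0.0, 0.948], [-0.0, -1.0, 0.0]]
wrist_force: [-0.1, 1.2, -0.3]
opening: 0.0002
```

Emit:
carry_out:
  delta_pos:
    - [0, 1.5, 0]
    - [0, 1.5, 0]
    - [0, 1, 0]
    - [0, 0, 0]
    - [0, 0, 0]
  turn: [0, 0, 0, 0, 0]

```text
time: 11.4
eef_pos: [0.5119, -0.0006, 0.1555]
tool_rot: [[0.949, -0.0, 0.315], [-0.315, 0.0, 0.949], [-0.0, -1.0, 0.0]]
wrist_force: [-0.2, -0.0, 0.3]
opening: -0.0
```

Run:
```python
from h import *
S=load('s5'); print('post',plane(S,190+332/4,130+362/4,.07),'expected',[.5463,.1029])
S=grab('scene','s6');D=grab('side','d6')
s=manip.get_state();print(s['eef_pos'],s['wrist_force'],s['time'])
c=[cv2.imread(f'pics/{t}.png') for t in('d6','s6')]
f=lambda i,w,h:cv2.convertScaleAbs(cv2.resize(i,(w,h),interpolation=cv2.INTER_CUBIC),alpha=1.8,beta=20)
cv2.imwrite('pics/v7.png',np.hstack([f(c[0][200:270,230:300],400,400),f(c[1][170:240,190:260],400,400)]))
```

```text
post [0.54558896 0.10594544 0.07      ] expected [0.5463, 0.1029]
[ 0.51227174 -0.00089634  0.15597746] [-0.1034488  -0.08347617 -0.49398796] 11.5
```

View pics/v7.png

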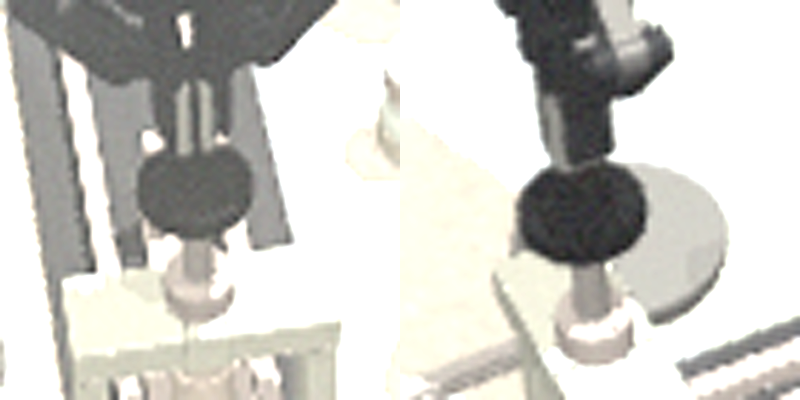

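Emit:
carry_out:
  delta_pos:
    - [0, 0.4, 0]
    - [0, 0.3, 0]
    - [0, 0.3, 0]
    - [0, 0, 0]
    - [0, 0, 0]
  turn: [0, 0, 0, 0, 0]

```text
time: 12.0
eef_pos: [0.5116, -0.0013, 0.1453]
tool_rot: [[0.949, -0.0, 0.316], [-0.316, -0.0, 0.949], [-0.0, -1.0, -0.0]]
wrist_force: [0.2, -1.2, 0.0]
opening: -0.0
```

Emit:
carry_out:
  delta_pos:
    - [0, 0.2, 0]
    - [0, 0.2, 0]
    - [0, 0, 0]
    - [0, 0, 0]
  turn: [0, 0, 0, 0]

```text
time: 12.4
eef_pos: [0.5116, -0.0012, 0.1413]
tool_rot: [[0.949, -0.0, 0.316], [-0.316, -0.0, 0.949], [-0.0, -1.0, -0.0]]
wrist_force: [0.5, -0.8, -0.0]
opening: 0.0
```

Emit:
carry_out:
  delta_pos:
    - [0, 0.2, 0]
    - [0, 0.2, 0]
    - [0, 0, 0]
    - [0, 0, 0]
  turn: [0, 0, 0, 0]

```text
time: 12.8
eef_pos: [0.5116, -0.0012, 0.1373]
tool_rot: [[0.949, -0.0, 0.315], [-0.315, -0.0, 0.949], [-0.0, -1.0, -0.0]]
wrist_force: [-0.1, 0.2, 0.9]
opening: -0.0002
```

Emit:
carry_out:
  delta_pos:
    - [0, 0.2, 0]
    - [0, 0.2, 0]
    - [0, 0, 0]
    - [0, 0, 0]
  turn: [0, 0, 0, 0]

```text
time: 13.2
eef_pos: [0.5118, -0.0012, 0.1335]
tool_rot: [[0.949, 0.0, 0.316], [-0.316, 0.0, 0.949], [0.0, -1.0, 0.0]]
wrist_force: [0.2, -0.6, 2.2]
opening: -0.0001
```

Emit:
carry_out:
  delta_pos:
    - [0, 0.2, 0]
    - [0, 0.2, 0]
    - [0, 0, 0]
    - [0, 0, 0]
  turn: [0, 0, 0, 0]

```text
time: 13.6
eef_pos: [0.5118, -0.0012, 0.1294]
tool_rot: [[0.949, 0.0, 0.316], [-0.316, 0.0, 0.949], [0.0, -1.0, 0.0]]
wrist_force: [-0.9, -0.5, 1.9]
opening: -0.0001
```

Emit:
carry_out:
  delta_pos:
    - [0, 0.2, 0]
    - [0, 0.2, 0]
    - [0, 0, 0]
    - [0, 0, 0]
  turn: [0, 0, 0, 0]

```text
time: 14.0
eef_pos: [0.5118, -0.0012, 0.1254]
tool_rot: [[0.949, 0.0, 0.316], [-0.316, -0.0, 0.949], [0.0, -1.0, 0.0]]
wrist_force: [0.5, -0.4, 4.7]
opening: -0.0001
```

Emit:
carry_out:
  delta_pos:
    - [0, 0.2, 0]
    - [0, 0.2, 0]
    - [0, 0, 0]
    - [0, 0, 0]
  turn: [0, 0, 0, 0]

```text
time: 14.4
eef_pos: [0.5118, -0.0012, 0.1215]
tool_rot: [[0.949, 0.0, 0.316], [-0.316, 0.0, 0.949], [0.0, -1.0, 0.0]]
wrist_force: [1.4, 0.7, 4.6]
opening: 0.0002
```

Run:
```python
from h import *
F=[];Z=[]
for i in range(10):
    S=manip.get_image('scene'); s=manip.get_state();F.append(s['wrist_force'][2]);Z.append(s['eef_pos'][2])
print(np.mean(F),np.std(F),np.mean(Z))
S=grab('scene','s7');D=grab('side','d7')
c=[cv2.imread(f'pics/{t}.png') for t in('d6','s6','d7','s7')]
f=lambda i,w,h:cv2.convertScaleAbs(cv2.resize(i,(w,h),interpolation=cv2.INTER_CUBIC),alpha=1.8,beta=20)
for n,d,b,u,v in(('D',D,(c[0],c[2]),230,200),('S',S,(c[1],c[3]),190,170)):
    for dz in(0,10,15,20,24): print(n,dz,(proj(d,[.5115,-.0015,.155-dz/1e3])).round(1))
cv2.imwrite('pics/v8.png',np.vstack([np.hstack([f(c[0][200:270,230:300],300,300),f(c[1][170:240,190:260],300,300)]),np.hstack([f(c[2][200:270,230:300],300,300),f(c[3][170:240,190:260],300,300)])]))
# lower edge of the black knob by image rows
for t,u0,v0 in(('6',0,0),('7',0,0)):
    for n,w in(('s',(slice(195,235),slice(210,235))),('d',(slice(222,255),slice(252,277)))):
        g=load(n+t)['color'][w].max(2); m=g<45; r=np.where(m.any(1))[0]; print(n+t,'lowest dark row',w[0].start+r.max())
```

```text
5.399679746752123 0.6558256298824515 0.12153888029482533
D 0 [263.4 234.9]
D 10 [263.6 237.9]
D 15 [263.6 239.4]
D 20 [263.7 240.9]
D 24 [263.8 242.1]
S 0 [221.7 210.5]
S 10 [222.1 214. ]
S 15 [222.3 215.8]
S 20 [222.5 217.5]
S 24 [222.7 218.9]
s6 lowest dark row 216
d6 lowest dark row 240
s7 lowest dark row 220
d7 lowest dark row 244
```

The mean force is 5.4 N, which means about 13.5 mm down. The knob's 4-row image shift (about 12 mm) and first contact at z≈0.135 agree. The target state height is about 0.111.

Emit:
carry_out:
  delta_pos:
    - [0, 0.2, 0]
    - [0, 0.2, 0]
    - [0, 0.2, 0]
    - [0, 0, 0]
    - [0, 0, 0]
  turn: [0, 0, 0, 0, 0]

```text
time: 15.5
eef_pos: [0.5118, -0.0012, 0.1156]
tool_rot: [[0.949, 0.0, 0.316], [-0.316, -0.0, 0.949], [0.0, -1.0, 0.0]]
wrist_force: [-1.2, -0.1, 7.1]
opening: -0.0003
```

Emit:
carry_out:
  delta_pos:
    - [0, 0.2, 0]
    - [0, 0.2, 0]
    - [0, 0, 0]
    - [0, 0, 0]
    - [0, 0, 0]
  turn: [0, 0, 0, 0, 0]

```text
time: 16.0
eef_pos: [0.5118, -0.0012, 0.1117]
tool_rot: [[0.949, 0.0, 0.316], [-0.316, 0.0, 0.949], [0.0, -1.0, 0.0]]
wrist_force: [-0.3, 0.3, 7.3]
opening: -0.0003
```

Run:
```python
from h import *
F=[];Z=[]
for i in range(16):
    S=manip.get_image('scene'); s=manip.get_state();F.append(s['wrist_force'][2]);Z.append(s['eef_pos'][2])
print(np.mean(F),np.std(F),np.mean(Z),s['time'])
S=grab('scene','s8');D=grab('side','d8')
# sub-pixel knob shift between s5 (released) and s8, s7: follow the lower knob edge along the column
for n,cols,rows,k in(('s',(216,229),(205,232),None),('d',(257,270),(228,256),None)):
    o=[]
    for t in '5678':
        if n+t=='s5' or n+t=='d5' or 1:
            g=load(n+t)['color'].max(2).astype(float); e=[]
            for c in range(*cols):
                col=g[rows[0]:rows[1],c]; i=np.where(col<50)[0]
                if len(i):
                    j=i.max(); 
                    if j+1<len(col): e.append(rows[0]+j+(50-col[j])/(col[j+1]-col[j]))
            o.append(np.round(np.percentile(e,70),2))
    print(n,o)
for im in(S,D): print((proj(im,[.5115,-.0015,.131])-proj(im,[.5115,-.0015,.155]))[1])
c=[cv2.imread(f'pics/{t}.png') for t in('d8','s8')]
f=lambda i,w,h:cv2.convertScaleAbs(cv2.resize(i,(w,h),interpolation=cv2.INTER_CUBIC),alpha=1.6,beta=15)
cv2.imwrite('pics/v9.png',np.hstack([f(c[0][200:300,220:320],400,400),f(c[1][170:270,190:290],400,400)]))
```

```text
7.675602835857911 0.43883605531955805 0.11177253089217358 16.8
s [np.float64(215.74), np.float64(215.72), np.float64(220.41), np.float64(223.72)]
d [np.float64(240.74), np.float64(240.82), np.float64(244.36), np.float64(247.42)]
8.442875037119421
7.175448831624863
```

View pics/v9.png

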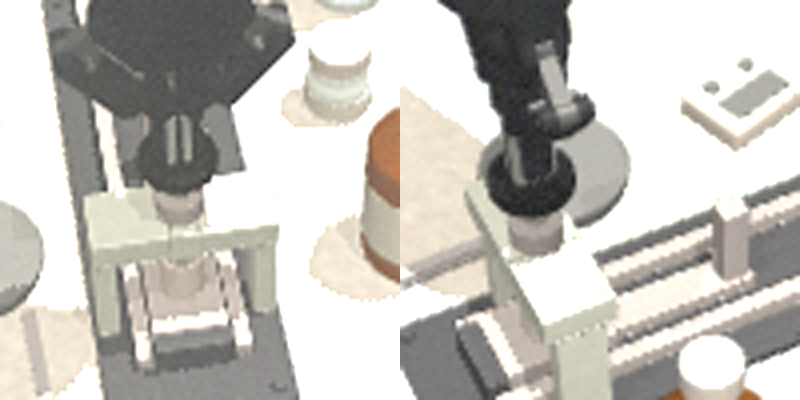

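The force gives 22.7 mm, the scene view 22.7 mm and the side view 22.2 mm. The carriage is still on the stop. I go 1 mm deeper, settle and hand in.

Emit:
carry_out:
  delta_pos:
    - [0, 0.1, 0]
    - [0, 0, 0]
    - [0, 0, 0]
    - [0, 0, 0]
    - [0, 0, 0]
  turn: [0, 0, 0, 0, 0]

```text
time: 17.4
eef_pos: [0.5118, -0.0012, 0.1108]
tool_rot: [[0.949, 0.0, 0.316], [-0.316, 0.0, 0.949], [0.0, -1.0, 0.0]]
wrist_force: [-0.2, -0.1, 7.5]
opening: -0.0004
```

Emit:
carry_out:
  delta_pos:
    - [0, 0, 0]
    - [0, 0, 0]
    - [0, 0, 0]
    - [0, 0, 0]
    - [0, 0, 0]
  turn: [0, 0, 0, 0, 0]

```text
time: 17.9
eef_pos: [0.5119, -0.0012, 0.1108]
tool_rot: [[0.949, 0.0, 0.316], [-0.316, 0.0, 0.949], [0.0, -1.0, 0.0]]
wrist_force: [-1.6, -0.1, 8.0]
opening: -0.0001
```

```bash
python3 -c "
from bench import manip
s=manip.get_state();print(s['eef_pos'],s['wrist_force'],s['time']);print(manip.close_job())"
```

```text
[ 0.51185225 -0.00120661  0.11078995] [-1.64085443 -0.0771107   7.99981022] 17.9
the job is handed in; nothing more can be done
None
```

I gripped the grey carriage's post and slid it about 75 mm until it was home against the end stop. I then pressed the black knob with shut fingers to about 23.5 mm and handed the job in at 17.9 s, still holding it. The hand-in reported no verdict.

**Last checks:**
- **Depth:** just before a final 1 mm step, the averaged force gave 22.7 mm, the scene view 22.7 mm and the side view 22.2 mm. The final force was 8.0 N and the pose was steady.
- **Carriage:** the push force rose from about 7 to 11 N with no further motion. The last picture still showed the block on the stop with the vial under the probe.
- **Other things:** I saw nothing else displaced in the crops, but I did not measure their positions.

**Failed or disagreed:**
- **First grasp:** it closed above the post, because the visible fingertips sit about 30–35 mm higher than the reported TCP height. I lowered the arm further, gripped again and used force for contact.
- **Post position when home:** one scene-only reading was about 3 mm off the expected spot. The same view also read about 1 mm long before the slide, so I relied on the stop force instead.

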